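# Lay out the test bars by length

### The arm

A 6-joint arm with a two-finger parallel gripper is mounted at the origin on a cart in front of the work surface, level with it; the furniture and walls round the work are solid. World frame = base frame: x ahead of the robot, y to its left, z up, the work surface at z = 0. Lengths are in m, angles in degrees, forces in N, time in s.
With the tool pointing down it reaches from about 0.35 to 0.775 m from the base axis. Payload 7.3 kg.
Tool frame: the origin (TCP) lies at the very end of the fingers, on their centre line; the grasp point (between the pads) lies 19 mm behind it; z points along the fingers, y is the line along which they close (so a half turn about z gives the same grasp; the last joint's range is limited). The gripper opens to 92 mm and grips with 3 to 60 N. Pads are 19 mm wide; open, the fingers measure 130 mm over their backs; the gripper's body (75 mm by 190 mm) begins 47 mm behind the grasp point.
Start: joints at [56.78, 19.595, 87.324, -0, 73.075, -8.365], TCP at [0.221, 0.476, 0.188] pointing down, gripper open.
Joint ranges: [-145.02, 145.02], [-44.19, 115.74], [2.07, 154.8], [-57.11, 237.11], [16.16, 152.29], [-177.93, 177.93]. Speed limits (degrees/s): [147.25, 147.25, 180, 180, 180, 180].

### API

Orientations are given as a 3x3 rotation matrix whose columns are the frame's x, y, z axes.
In Python, from rig import state, capture, calibration, job_done gives the robot as it stands.
- The arm moves only by the tool drive_tool, never from a script. Its argument "deltas" is a list of rows, each an object with "xyz": the shift along the tool's x, y, z normalised to -1 to 1, where 1 is 120 mm, a list of three; "dr": the turn, a rotation vector about the tool's x, y, z normalised to -1 to 1, where 1 is 90 degrees, a list of three. In form: [{"xyz": [x, y, z], "dr": [rx, ry, rz]}, ...]. A call has 1 to 8 rows; each row shifts and turns the commanded pose from where the row before left it, along the tool's axes as they then stand; what a row does not reach is not made up. A row lasts 1/10 s, in which the tool goes at most 50 mm and 8.59 degrees, less where a joint would pass 70% of its speed; a pose out of reach is approached as far as the arm can. A call with a number of a shift or a turn outside -1 to 1 is refused whole. A call with a gripper value outside its range is refused whole. "jaw" is the opening, from 0 (shut) to 1 (fully open), set as the call begins (left out, the last holds). The fingers move at their own pace and stop on an object; "grip_force" is the grip in N (left out, the last holds). Time passes only in rows, so rows that do not move let the fingers close. It gives the time, the measured TCP pose, the force, the opening and the grip force at its end, in the units of the state.
- state(): the state, without advancing time (a new reading comes with each control period).
- capture(name): name is "side" or "top"; returns the picture (400x640x3 uint8, red, green, blue); there is no depth.
- calibration(name): a dict with "fx", "fy", "cx", "cy" (pixels), "k1" (the pictures are not rectified: a ray, as slopes to the right and down, at radius r is drawn at 1 + k1 r^2 times it, then the intrinsics apply), "R" (3x3) and "t" (3): a world point X has camera coordinates R X + t. Camera axes: x right, y down, z forward; pixel columns grow to the right and rows downward; lengths in m; the calibration is good to about 2 mm. A picture is of the moment at which its call begins. calibration takes no time and is no camera call.
- job_done(): hands the job in; it is judged then, once.
The state is a dict: "t": time; "joint_positions": joint angles; "dq": joint speeds; "tau": joint torques, N m; "ee_pos": TCP position; "ee_rot": TCP orientation; "wrist_force": force on the tool from outside, world axes, zero at the start; "wrist_torque": the same for the moment, N m; "opening": finger opening in m; "grasp_force": force on a finger pad.
Only numpy, scipy, OpenCV 4.12 (cv2) and the standard library are available. Lean on these libraries where they do the work, as an engineer would, in place of code of your own. Each camera call takes 0.05 s, during which the arm holds its last target. There are 200 camera calls.

### The job

Lay the four aluminium test bars flat on the black layout board in order of length, one centred on each white line and lying along it, the shortest on the line nearest the round upright steel pin and the longest on the line furthest from it. The longest bar is still held in the grey fixture: swing the clamp bar up by its black grip until it stands about upright, then slide the test bar out endways along its channel before lifting it. Leave all four bars released and at rest.

Things in the scene. Friction and masses are not known exactly. Their poses are not given: they have to be found in the camera images.
- bar_65_mid (a point): centre (half-way up) of a plain aluminium flat bar 65 x 26 x 10 mm with one 12 mm hole, 13 mm from one end; the shortest; at the start it lies flat on the desk; x axis along its length, towards the hole, z up
- bar_90_mid (a point): centre (half-way up) of a plain aluminium flat bar 90 x 26 x 10 mm with one 12 mm hole, 13 mm from one end; the second shortest; at the start it lies flat on the desk; x axis along its length, towards the hole, z up
- bar_115_mid (a point): centre (half-way up) of a plain aluminium flat bar 115 x 26 x 10 mm with one 12 mm hole, 13 mm from one end; the second longest; at the start it lies flat on the desk; x axis along its length, towards the hole, z up
- bar_140_mid (a point): centre (half-way up) of a plain aluminium flat bar 140 x 26 x 10 mm with one 12 mm hole, 13 mm from one end; the longest; starts in the fixture, hole end at the back under the clamp bar, underside 10 mm above the desk; its front 94 mm stick out past the base: grip there, best 10 to 30 mm in front of its centre to clear the raised clamp bar; x axis along its length, towards the hole, z up
- layout_board: fixed black board 150 x 260 mm (x, y), 6 mm thick, flat on the desk; origin at the centre of its underside, x away from the robot, y along the row. Four white lines along x, 144 mm long, a cross tick at the middle (x = 0), at y = -90, -30, +30, +90 mm; flat between them. Bars may lie either way round
- end_pin: round upright steel pin 14 mm thick, 22 mm high, fixed on the board at one of its front corners (board x = -64 mm, y = +118 or -118 mm, which varies); it marks the short end of the row. The other front corner carries a low square steel block, 5 mm high. Origin at the foot of the pin
- fixture: fixed grey fixture; base 75 x 125 x 10 mm, x from -32 to +43 mm; origin on the desk below where the clamp bar crosses the test bar; x away from the robot along the channel. Two guide rails 30 mm apart, 5 mm above the base, guide the test bar, which leaves towards -x. The clamp bar's hinge runs along x at y = +45 mm, 27 mm above the desk
- clamp_bar (a joint): angle of the clamp bar, a steel bar 20 mm wide: 0 lying across the test bar; grows as its free -y end swings up and over to +y, upright at 1.57, stop at 1.9 rad. Stiff hinge (0.2 N m): it stays where it is left. A 6 mm pin under it reaches 6 mm into the hole of the test bar, which cannot slide until the clamp bar is raised
- clamp_grip (a point): middle of the black grip, a round rod 11 mm thick sticking out along the fixture's +x from the free end of the clamp bar, parallel to the hinge, 108 mm from it; its free part runs from fixture x = 10 to 56 mm (this point 34 mm); 27 mm above the desk when closed. Can be pinched from above and turns between the fingers

How it is judged:
By the outcome, as a careful person would: the job done as asked, in the order asked, and still so for the second after the job is handed in, with the robot touching nothing.
It also fails if it takes over 144 s, if anything falls off the work surface, if the arm or the gripper's body presses on something with over 40 N, if the wrist force passes 120 N, or if a joint passes its speed limit or range.

## Working session

There is one attempt and no reset: what is moved stays moved. The work goes in short steps, Python scripts to look and compute and a tool call to move; the robot and the scene stay as the last step left them, time stands still between calls to the robot, and variables do not carry over. Pictures are saved under pics/ and viewed, at most 14 in all, crops included, and the job is handed in when it is done.

Besides the shell and the picture viewer there is one more tool, called after "Call:" as name(argument=value, ...), one argument or row to a line, values as JSON. drive_tool: Moves the arm, as the interface text tells. Its arguments: {"type":"object","properties":{"deltas":{"type":"array"},"jaw":{"type":"number"},"grip_force":{"type":"number"}},"required":["deltas"]}

```bash
mkdir -p pics; cat > h.py <<'E'
import numpy as np, cv2
from rig import state, capture, calibration
def snap(n,f):
    im=capture(n); cv2.imwrite('pics/'+f,im[:,:,::-1]); return im
def ray(n,u,v):
    c=calibration(n); K=np.array([[c['fx'],0,c['cx']],[0,c['fy'],c['cy']],[0,0,1]])
    p=cv2.undistortPoints(np.array([[[u,v]]],float),K,np.array([c['k1'],0,0,0.]))[0,0]
    R=np.array(c['R']);t=np.array(c['t']); return -R.T@t, R.T@np.array([p[0],p[1],1])
def at(n,u,v,z):
    o,d=ray(n,u,v); return o+d*(z-o[2])/d[2]
def proj(n,X):
    c=calibration(n); R=np.array(c['R']);t=np.array(c['t']); q=R@np.array(X)+t; a,b=q[:2]/q[2]; s=1+c['k1']*(a*a+b*b)
    return np.array([c['fx']*a*s+c['cx'],c['fy']*b*s+c['cy']])
E
python3 - <<'E'
from h import *
for n in('top','side'): snap(n,n+'0.png'); print(n,calibration(n), ray(n,320,200)[0])
print(state())
E
```

```text
top {'fx': 475.4575749450014, 'fy': 475.4575749450014, 'cx': 310.17282478911335, 'cy': 200.55042109611134, 'k1': -0.057138710388335685, 'R': array([[ 0.02004045, -0.99977189,  0.00738533],
       [-0.99650031, -0.02057335, -0.08101776],
       [ 0.08115122, -0.00573585, -0.9966853 ]]), 't': array([0.03901296, 0.48556541, 1.37179004])} [0.3717618  0.05686216 1.40629426]
side {'fx': 416.2923254544504, 'fy': 416.2923254544504, 'cx': 319.5022162204276, 'cy': 200.9862004326494, 'k1': -0.06310446928248098, 'R': array([[ 0.98877474, -0.14820158, -0.01899504],
       [-0.10007007, -0.56245395, -0.8207506 ],
       [ 0.1109527 ,  0.81343829, -0.5709708 ]]), 't': array([-0.45732027,  0.11019353,  0.94733769])} [ 0.35810413 -0.77639755  0.62265674]
{'t': 0.1, 'joint_positions': array([ 5.67805954e+01,  1.96312233e+01,  8.73734890e+01, -6.67148211e-04,
        7.30745622e+01, -8.36405706e+00]), 'dq': array([ 0.0801621 , -0.06026372, -0.16913345, -0.03100113,  0.20251428,
        0.00933083]), 'tau': array([ 1.99236092e-03, -4.32007492e+01, -2.44693065e+01,  7.19501940e-02,
        5.26005775e-02, -1.12368791e-04]), 'ee_pos': array([0.22040863, 0.4760187 , 0.18761501]), 'ee_rot': array([[-9.07373223e-01,  4.20325201e-01, -7.48680873e-04],
       [ 4.20325824e-01,  9.07372497e-01, -1.16359242e-03],
       [ 1.90245216e-04, -1.37050251e-03, -9.99999043e-01]]), 'wrist_force': array([-0.04977675, -1.05983781,  0.18679246]), 'wrist_torque': array([-0.00349605, -0.09140164, -0.0512302 ]), 'grasp_force': 0.0, 'opening': 0.09190169306481634}
```

View pics/top0.png

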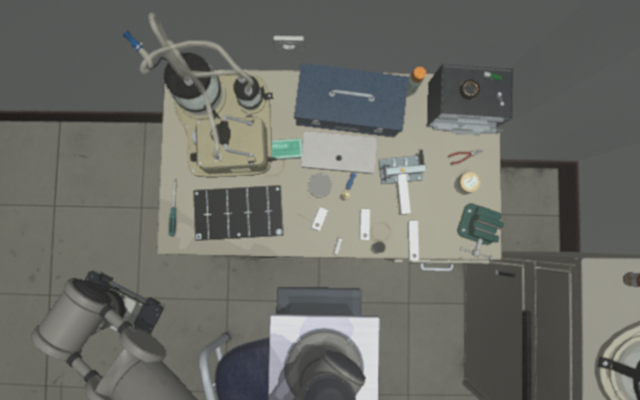

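View pics/side0.png

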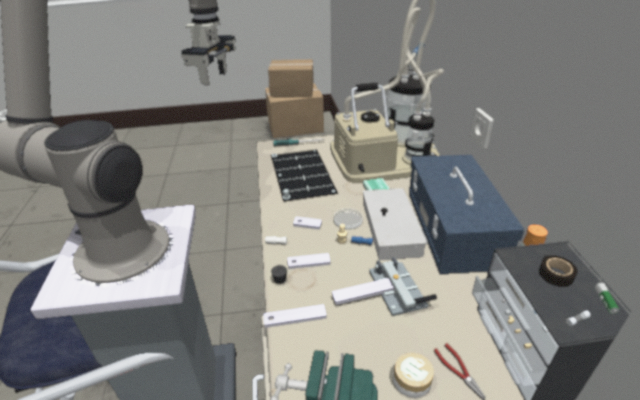

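```bash
python3 - <<'E'
import cv2
t=cv2.imread('pics/top0.png');s=cv2.imread('pics/side0.png')
a=t[180:265,185:285];b=t[145:265,300:440]
cv2.imwrite('pics/c1.png',cv2.resize(a,None,fx=7,fy=7,interpolation=cv2.INTER_CUBIC))
cv2.imwrite('pics/c2.png',cv2.resize(b,None,fx=5,fy=5,interpolation=cv2.INTER_CUBIC))
E
```

```text
(no output)
```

View pics/c1.png

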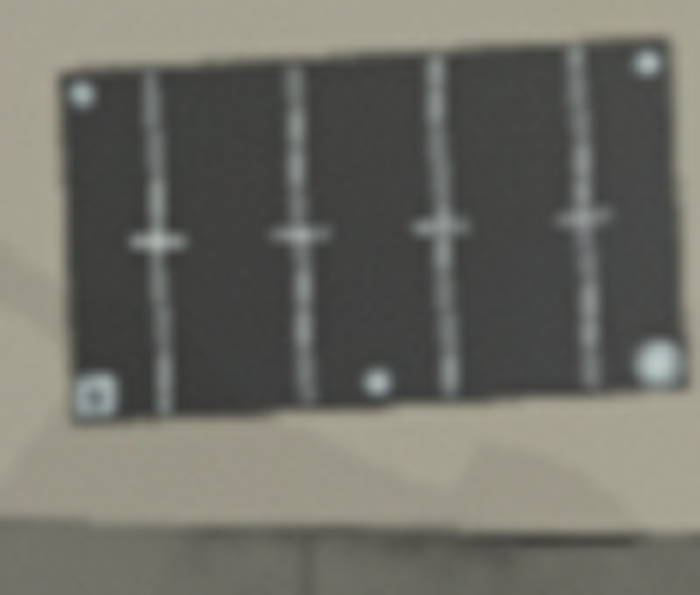

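View pics/c2.png

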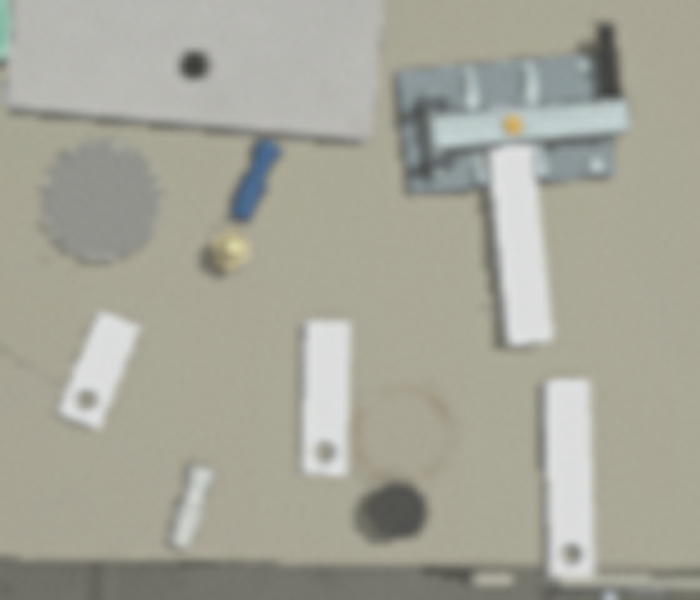

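```bash
python3 - <<'E'
from h import *
np.set_printoptions(precision=4,suppress=True)
def c(pts,u0,v0,s,z): return np.array([at('top',u0+(x+.5)/s-.5,v0+(y+.5)/s-.5,z)[:2] for x,y in pts])
A=lambda p,z=.006:c(p,185,180,7,z); B=lambda p,z=.01:c(p,300,145,5,z)
for e in [[(150,72),(165,412),(158,241)],[(293,68),(309,400),(299,235)],[(433,57),(450,393),(441,227)],[(574,47),(592,388),(583,217)]]:
    w=A(e); d=w[0]-w[1]; print('line',w[2],w[:2].mean(0),np.linalg.norm(d),np.degrees(np.arctan2(d[1],d[0])))
w=A([(62,73),(668,40),(687,387),(75,423)]);print('board ctr',w.mean(0),np.linalg.norm(w-np.roll(w,1,0),axis=1))
for n,p,z in [('65',[(103,312),(141,326),(100,430),(60,411)],.01),('90',[(305,321),(351,321),(347,476),(301,474)],.01),('115',[(546,380),(590,380),(595,576),(547,577)],.01),('140',[(490,147),(533,147),(553,341),(506,348)],.02)]:
    w=B(p,z);a=(w[0]+w[1])/2;b=(w[2]+w[3])/2;d=a-b;print(n,w.mean(0),'front',b,np.linalg.norm(d),np.linalg.norm(w[0]-w[1]),np.degrees(np.arctan2(d[1],d[0])))
print('knob',B([(513,125)],.04),'grip',B([(604,25),(610,95)],.03),'clampends',B([(435,130),(625,115)],.033))
print('fix base',B([(396,70),(605,54),(614,178),(408,194)],.01))
E
```

```text
line [0.4397 0.352 ] [0.4395 0.3523] 0.14379233182342802 4.645873907021203
line [0.4435 0.2925] [0.4442 0.2918] 0.1403749442131279 4.68494473884435
line [0.4481 0.2327] [0.4492 0.2326] 0.1420582330964065 4.632251716799384
line [0.4536 0.173 ] [0.4536 0.173 ] 0.14418197891239432 4.565524923578816
board ctr [0.4462 0.2616] [0.148  0.2572 0.1467 0.2577]
65 [0.433  0.0195] front [0.403  0.0313] 0.06461682264244283 0.02383130541614599 -21.402820738354244
90 [ 0.4191 -0.1131] front [ 0.3739 -0.1125] 0.09056305809791734 0.027179898119896448 -0.8402900711239516
115 [ 0.3748 -0.2573] front [ 0.3172 -0.2585] 0.1152665575619323 0.026138181201021935 1.1397890888600752
140 [ 0.5106 -0.2256] front [ 0.4523 -0.2312] 0.11696917508518384 0.025515899362825303 5.436381977554273
knob [[ 0.5789 -0.2169]] grip [[ 0.6411 -0.2727]
 [ 0.5995 -0.2762]] clampends [[ 0.576  -0.1725]
 [ 0.5874 -0.2843]]
fix base [[ 0.6149 -0.1529]
 [ 0.6275 -0.2781]
 [ 0.553  -0.2834]
 [ 0.5408 -0.1605]]
```

```bash
python3 - <<'E'
from h import *
np.set_printoptions(precision=3,suppress=True)
for n,u,v,z in [('side',478,290,0),('side',520,365,0),('top',428,130,0.0),('side',445,270,0),('side',393,215,0),('top',405,132,.0),('side',340,165,0),('top',268,172,0),('top',195,175,0)]: print(n,u,v,at(n,u,v,z))
for p in [(.6227,-.278,.027),(.555,-.2215,.02),(.444,.2616,.006)]: print(proj('side',p),proj('top',p))
E
```

```text
side 478 290 [ 0.746 -0.254  0.   ]
side 520 365 [ 0.74  -0.426  0.   ]
top 428 130 [ 0.708 -0.303  0.   ]
side 445 270 [ 0.702 -0.188  0.   ]
side 393 215 [0.65  0.018 0.   ]
top 405 132 [ 0.7   -0.233  0.   ]
side 340 165 [0.567 0.286 0.   ]
top 268 172 [0.569 0.176 0.   ]
top 195 175 [0.556 0.394 0.   ]
[425.636 298.059] [421.945 155.987]
[382.358 283.59 ] [402.367 178.648]
[299.771 171.21 ] [237.754 213.181]
```

Call:
drive_tool(
  deltas=[
    {"xyz":[0,0,0],"dr":[0,0,-0.084]},
    {"xyz":[0,0,0],"dr":[0,0,-0.084]},
    {"xyz":[0,0,0],"dr":[0,0,-0.084]},
    {"xyz":[0,0,0],"dr":[0,0,-0.084]},
    {"xyz":[-0.137,-0.328,0],"dr":[0,0,0]},
    {"xyz":[-0.137,-0.328,0],"dr":[0,0,0]},
    {"xyz":[-0.137,-0.328,0],"dr":[0,0,0]},
    {"xyz":[-0.137,-0.328,0],"dr":[0,0,0]},
  ],
  jaw=1,
)

```text
t: 0.9
ee_pos: [0.3011, 0.3243, 0.1879]
ee_rot: [[-0.996, -0.095, -0.0], [-0.095, 0.996, -0.0], [0.0, -0.0, -1.0]]
wrist_force: [0.4, 0.1, 0.1]
opening: 0.0916
grasp_force: 0.0
```

Call:
drive_tool(
  deltas=[
    {"xyz":[-0.137,-0.328,0],"dr":[0,0,0]},
    {"xyz":[-0.137,-0.328,0],"dr":[0,0,0]},
    {"xyz":[-0.137,-0.328,0],"dr":[0,0,0]},
    {"xyz":[-0.137,-0.328,0],"dr":[0,0,0]},
    {"xyz":[-0.137,-0.328,0],"dr":[0,0,0]},
    {"xyz":[-0.137,-0.328,0],"dr":[0,0,0]},
    {"xyz":[-0.137,-0.328,0],"dr":[0,0,0]},
    {"xyz":[-0.137,-0.328,0],"dr":[0,0,0]},
  ],
)

```text
t: 1.7
ee_pos: [0.4617, 0.023, 0.188]
ee_rot: [[-0.996, -0.094, -0.0], [-0.094, 0.996, 0.0], [0.0, 0.0, -1.0]]
wrist_force: [0.4, 0.7, 0.1]
opening: 0.0914
grasp_force: 0.0
```

Call:
drive_tool(
  deltas=[
    {"xyz":[-0.137,-0.328,0],"dr":[0,0,0]},
    {"xyz":[-0.137,-0.328,0],"dr":[0,0,0]},
    {"xyz":[-0.137,-0.328,0],"dr":[0,0,0]},
    {"xyz":[-0.137,-0.328,0],"dr":[0,0,0]},
    {"xyz":[-0.137,-0.328,0],"dr":[0,0,0]},
    {"xyz":[-0.137,-0.328,0],"dr":[0,0,0]},
    {"xyz":[-0.137,-0.328,0.2],"dr":[0,0,0]},
    {"xyz":[-0.137,-0.328,0.2],"dr":[0,0,0]},
  ],
)

```text
t: 2.5
ee_pos: [0.6227, -0.2782, 0.1398]
ee_rot: [[-0.996, -0.094, 0.001], [-0.094, 0.996, -0.0], [-0.001, -0.001, -1.0]]
wrist_force: [-0.2, 0.5, 0.7]
opening: 0.0918
grasp_force: 0.0
```

Call:
drive_tool(
  deltas=[
    {"xyz":[0,0,0],"dr":[0,0,0]},
    {"xyz":[0,0,0],"dr":[0,0,0]},
    {"xyz":[0,0,0],"dr":[0,0,0]},
    {"xyz":[0,0,0.25],"dr":[0,0,0]},
    {"xyz":[0,0,0.25],"dr":[0,0,0]},
    {"xyz":[0,0,0.22],"dr":[0,0,0]},
  ],
  jaw=0.36,
)

```text
t: 3.1
ee_pos: [0.6224, -0.2752, 0.0551]
ee_rot: [[-0.995, -0.096, 0.003], [-0.096, 0.995, -0.001], [-0.003, -0.002, -1.0]]
wrist_force: [0.8, 0.7, 0.1]
opening: 0.0487
grasp_force: 0.0
```

```bash
python3 - <<'E'
from h import *
s=snap('side','s1.png');t=snap('top','t1.png')
a=cv2.resize(s[240:340,330:460,::-1],None,fx=3,fy=3,interpolation=2);b=cv2.resize(t[130:230,360:490,::-1],None,fx=3,fy=3,interpolation=2)
cv2.imwrite('pics/c3.png',np.hstack([a,b]))
E
```

```text
(no output)
```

View pics/c3.png

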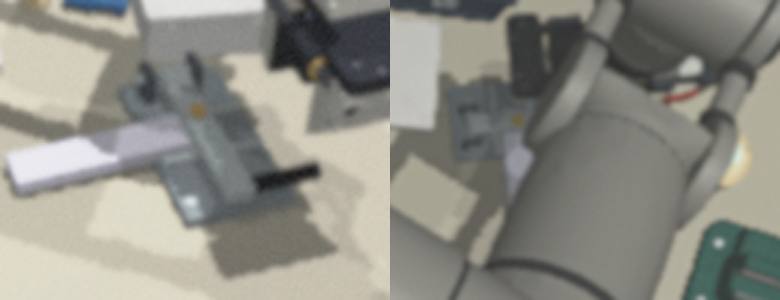

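View pics/s1.png

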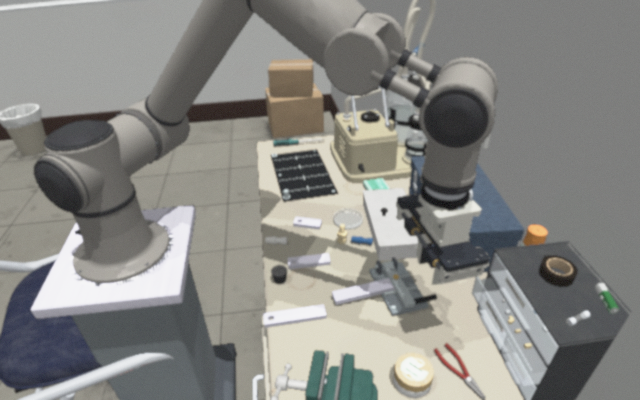

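```bash
python3 - <<'E'
from h import *
S=state();p=S['ee_pos'];R=np.array(S['ee_rot']);print(p,S['opening'])
s=cv2.imread('pics/s1.png')[180:330,370:510];s=cv2.resize(s,None,fx=5,fy=4*1.25,interpolation=2)
s=s[:600]
for q,c in [((0,0,0),(0,0,255)),((0,0,-.066),(0,255,0)),((0,.025,0),(255,0,0)),((0,-.025,0),(255,0,0)),((0,0,-.15),(0,255,255))]:
    u=proj('side',p+R@np.array(q)); print(q,u); cv2.circle(s,tuple(int(x) for x in (u-[370,180])*5+2),4,c,-1)
cv2.imwrite('pics/c4.png',s)
E
```

```text
[ 0.62006573 -0.27403302  0.05185486] 0.04052117146425098
(0, 0, 0) [425.2982395  287.45554414]
(0, 0, -0.066) [430.38700548 261.20923165]
(0, 0.025, 0) [419.51936793 278.04078285]
(0, -0.025, 0) [431.36259627 297.34423133]
(0, 0, -0.15) [437.5929047  223.45443503]
```

View pics/c4.png

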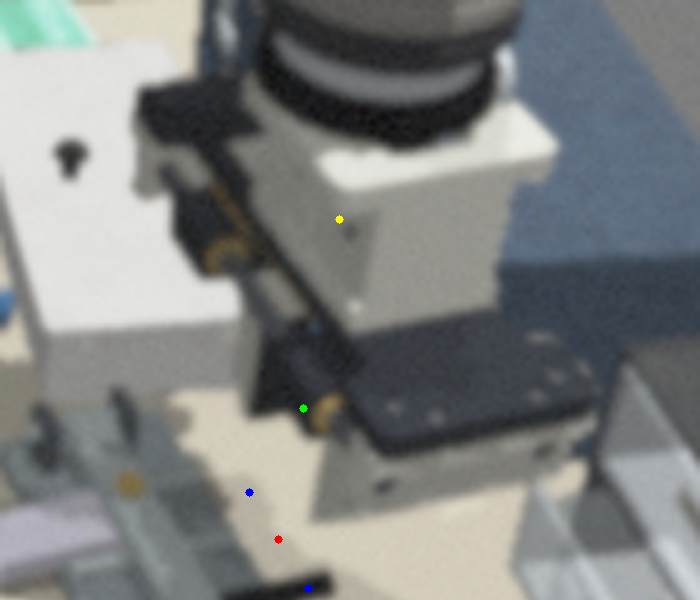

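```bash
python3 - <<'E'
from h import *
s=snap('side','s2.png');S=state();p=S['ee_pos'];R=np.array(S['ee_rot']);print(S['t'],p,R,S['opening'],S['wrist_force'])
s=cv2.resize(s[210:330,380:500,::-1],None,fx=5,fy=5,interpolation=2)
for q,c in [((0,0,0),(0,0,255)),((0,.023,0),(255,0,0)),((0,-.023,0),(255,0,0))]:
    u=proj('side',p+R@np.array(q)); cv2.circle(s,tuple(int(x) for x in (u-[380,210])*5+2),3,c,-1)
cv2.imwrite('pics/c5.png',s)
E
```

```text
3.25 [ 0.62149359 -0.27499311  0.05428861] [[-9.95454457e-01 -9.52339999e-02 -9.53426809e-04]
 [-9.52347637e-02  9.95454527e-01  7.90476774e-04]
 [ 8.73812768e-04  8.77683005e-04 -9.99999233e-01]] 0.03653851288565235 [-0.05099921  1.21228243  0.40499448]
```

View pics/c5.png

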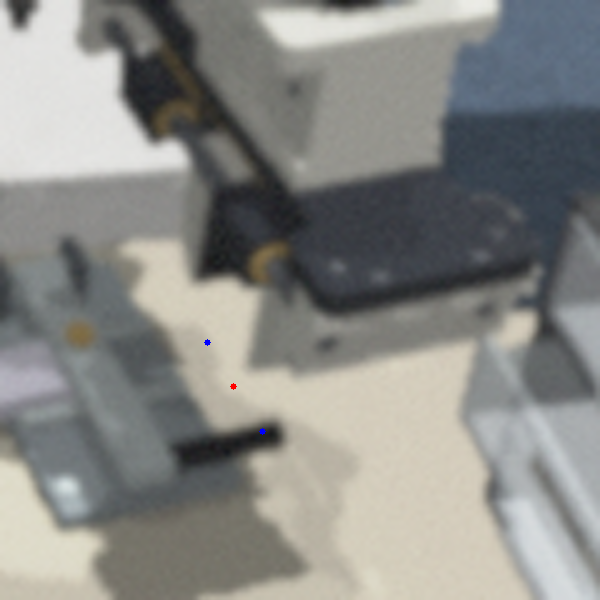

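```bash
python3 - <<'E'
from h import *
p=np.array([.2204,.476,.1876]);R=np.array([[-.907,.420,0],[.420,.907,0],[0,0,-1]])
s=cv2.imread('pics/side0.png')[20:110,160:260];s=cv2.resize(s,None,fx=6,fy=6,interpolation=2)
for q,c in [((0,0,0),(0,0,255)),((0,.046,0),(255,0,0)),((0,-.046,0),(255,0,0)),((0,0,-.066),(0,255,0)),((.0375,.095,-.066),(0,255,0)),((.0375,-.095,-.066),(0,255,0)),((-.0375,-.095,-.066),(0,255,0)),((-.0375,.095,-.066),(0,255,0))]:
    u=proj('side',p+R@np.array(q)); print(u);cv2.circle(s,tuple(int(x) for x in (u-[160,20])*6+3),3,c,-1)
S=state();p=S['ee_pos'];R=np.array(S['ee_rot'])
t=cv2.resize(cv2.imread('pics/s2.png')[190:320,380:500],None,fx=4,fy=4,interpolation=2)
for q,c in [((.0375,.095,-.066),(0,255,0)),((.0375,-.095,-.066),(0,255,0)),((-.0375,-.095,-.066),(0,255,0)),((-.0375,.095,-.066),(0,255,0))]:
    u=proj('side',p+R@np.array(q));cv2.circle(t,tuple(int(x) for x in (u-[380,190])*4+2),3,c,-1)
s=s[:520,:320] if 0 else cv2.resize(s,(520,468)); t=cv2.resize(t,(280*1,303))if 0 else t
H=max(s.shape[0],t.shape[0]);o=np.zeros((H,s.shape[1]+t.shape[1],3),np.uint8);o[:s.shape[0],:s.shape[1]]=s;o[:t.shape[0],s.shape[1]:]=t
print(o.shape);cv2.imwrite('pics/c6.png',cv2.resize(o,None,fx=.78,fy=.78))
E
```

```text
[216.13145482  91.00071718]
[223.15848565  85.92996104]
[208.69564465  96.37775352]
[212.73851798  69.46903978]
[216.73934936  59.65814893]
[184.42268726  79.03223687]
[208.15122936  80.7599444 ]
[238.28645553  60.93820836]
(520, 1000, 3)
```

View pics/c6.png

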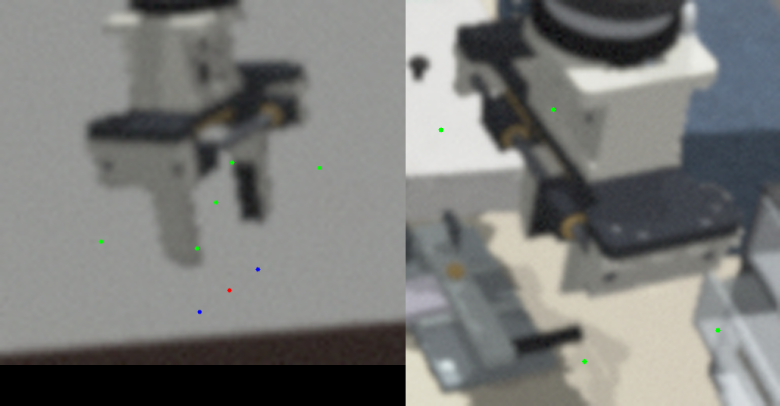

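```bash
python3 - <<'E'
from h import *
p=np.array([.2204,.476,.1876]);R=np.array([[-.907,.420,0],[.420,.907,0],[0,0,-1]])
t=cv2.resize(cv2.imread('pics/top0.png')[255:345,70:190],None,fx=6,fy=6,interpolation=2)
for q,c in [((0,0,0),(0,0,255)),((0,.046,0),(255,0,0)),((0,-.046,0),(255,0,0)),((.0375,.095,-.066),(0,255,0)),((.0375,-.095,-.066),(0,255,0)),((-.0375,-.095,-.066),(0,255,0)),((-.0375,.095,-.066),(0,255,0))]:
    u=proj('top',p+R@np.array(q)); print(q,u);cv2.circle(t,tuple(int(x) for x in (u-[70,255])*6+3),4,c,-1)
cv2.imwrite('pics/c7.png',t)
E
```

```text
(0, 0, 0) [141.02250233 295.09500667]
(0, 0.046, 0) [125.21547919 287.01270062]
(0, -0.046, 0) [156.92549736 303.19571262]
(0.0375, 0.095, -0.066) [ 90.30630346 294.56366856]
(0.0375, -0.095, -0.066) [159.36059066 330.10851364]
(-0.0375, -0.095, -0.066) [173.36955215 301.88401119]
(-0.0375, 0.095, -0.066) [104.32727527 266.69017954]
```

View pics/c7.png

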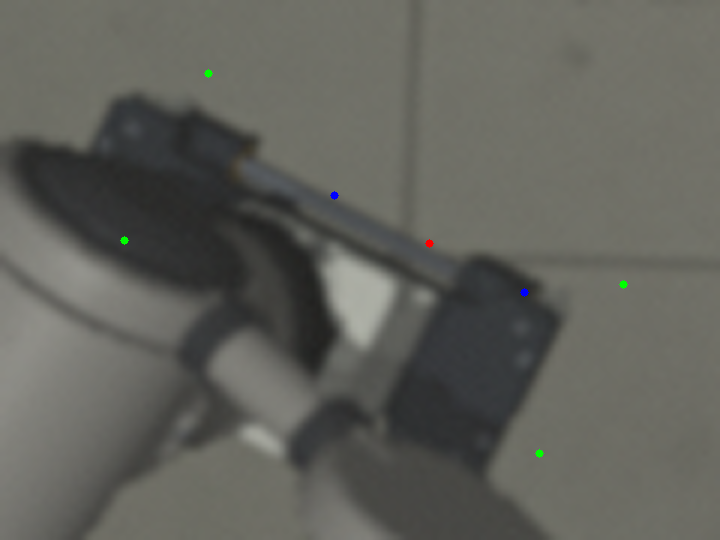

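Call:
drive_tool(
  deltas=[
    {"xyz":[0,0,0.08],"dr":[0,0,0]},
    {"xyz":[0,0,0.08],"dr":[0,0,0]},
    {"xyz":[0,0,0.08],"dr":[0,0,0]},
    {"xyz":[0,0,0.08],"dr":[0,0,0]},
    {"xyz":[0,0,0],"dr":[0,0,0]},
  ],
)

```text
t: 3.75
ee_pos: [0.6208, -0.2759, 0.0135]
ee_rot: [[-0.996, -0.094, -0.003], [-0.094, 0.996, 0.002], [0.003, 0.002, -1.0]]
wrist_force: [0.4, 0.6, 0.5]
opening: 0.0331
grasp_force: 0.0
```

Call:
drive_tool(
  deltas=[
    {"xyz":[0,0,0],"dr":[0,0,0]},
    {"xyz":[0,0,0],"dr":[0,0,0]},
    {"xyz":[0,0,0],"dr":[0,0,0]},
    {"xyz":[0,0,0],"dr":[0,0,0]},
    {"xyz":[0,0,0],"dr":[0,0,0]},
    {"xyz":[0,0,0],"dr":[0,0,0]},
  ],
  jaw=0,
  grip_force=15,
)

```text
t: 4.35
ee_pos: [0.6219, -0.2765, 0.0155]
ee_rot: [[-0.996, -0.094, 0.0], [-0.094, 0.996, -0.0], [-0.0, -0.0, -1.0]]
wrist_force: [-0.4, -0.0, 0.5]
opening: 0.0001
grasp_force: 0.0
```

```bash
python3 - <<'E'
from h import *
s=snap('side','s3.png');S=state();p=S['ee_pos'];R=np.array(S['ee_rot']);print(p,S['opening'])
s=cv2.resize(s[210:330,380:500,::-1],None,fx=5,fy=5,interpolation=2)
for q,c in [((0,0,0),(0,0,255))]:
    u=proj('side',p+R@np.array(q)); cv2.circle(s,tuple(int(x) for x in (u-[380,210])*5+2),3,c,-1)
cv2.imwrite('pics/c8.png',s)
E
```

```text
[ 0.62192257 -0.27645863  0.01547977] 0.0003903646977712143
```

View pics/c8.png

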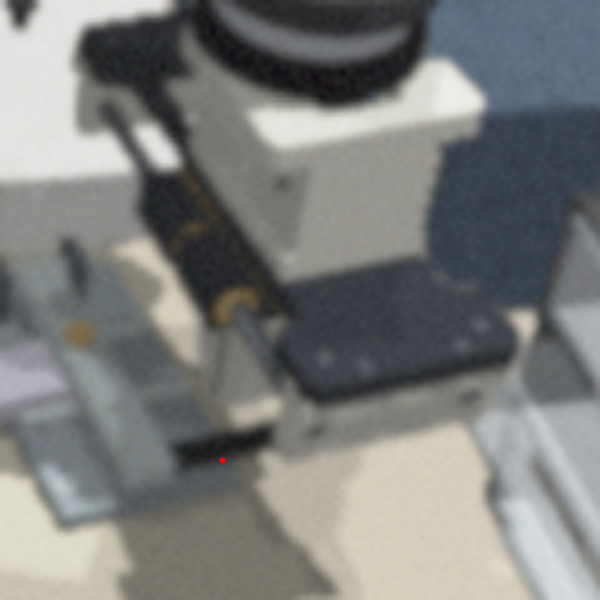

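Call:
drive_tool(
  deltas=[
    {"xyz":[0,0,-0.2],"dr":[0,0,0]},
    {"xyz":[0,-0.2,0],"dr":[0,0,0]},
    {"xyz":[0,-0.2,0],"dr":[0,0,0]},
    {"xyz":[0,0,0.2],"dr":[0,0,0]},
    {"xyz":[0,0,0.1],"dr":[0,0,0]},
    {"xyz":[0,0,0],"dr":[0,0,0]},
  ],
)

```text
t: 5.0
ee_pos: [0.6247, -0.3229, 0.0006]
ee_rot: [[-0.996, -0.094, -0.005], [-0.094, 0.996, 0.003], [0.004, 0.004, -1.0]]
wrist_force: [0.3, 0.5, -0.6]
opening: 0.0004
grasp_force: 0.0
```

Call:
drive_tool(
  deltas=[
    {"xyz":[0,0,0.02],"dr":[0,0,0]},
    {"xyz":[0,0,0.02],"dr":[0,0,0]},
    {"xyz":[0,0,0],"dr":[0,0,0]},
  ],
)

```text
t: 5.3
ee_pos: [0.6267, -0.324, -0.0009]
ee_rot: [[-0.996, -0.094, 0.001], [-0.094, 0.996, -0.0], [-0.001, -0.0, -1.0]]
wrist_force: [-0.4, -1.0, 0.5]
opening: 0.0003
grasp_force: 0.0
```

Call:
drive_tool(
  deltas=[
    {"xyz":[0,0,0.04],"dr":[0,0,0]},
    {"xyz":[0,0,0.04],"dr":[0,0,0]},
    {"xyz":[0,0,0],"dr":[0,0,0]},
  ],
)

```text
t: 5.6
ee_pos: [0.6258, -0.3238, -0.012]
ee_rot: [[-0.996, -0.094, -0.001], [-0.094, 0.996, 0.001], [0.001, 0.001, -1.0]]
wrist_force: [0.3, 0.2, -1.3]
opening: 0.0009
grasp_force: 0.0
```

Call:
drive_tool(
  deltas=[
    {"xyz":[0,0,0.03],"dr":[0,0,0]},
    {"xyz":[0,0,0.03],"dr":[0,0,0]},
    {"xyz":[0,0,0],"dr":[0,0,0]},
  ],
)

```text
t: 5.9
ee_pos: [0.626, -0.324, -0.019]
ee_rot: [[-0.996, -0.094, -0.001], [-0.094, 0.996, 0.001], [0.001, 0.001, -1.0]]
wrist_force: [-0.8, 0.8, 1.1]
opening: 0.0001
grasp_force: 0.0
```

Call:
drive_tool(
  deltas=[
    {"xyz":[0,0,0.02],"dr":[0,0,0]},
    {"xyz":[0,0,0.02],"dr":[0,0,0]},
    {"xyz":[0,0,0],"dr":[0,0,0]},
  ],
)

```text
t: 6.2
ee_pos: [0.6262, -0.3241, -0.0234]
ee_rot: [[-0.996, -0.094, -0.001], [-0.094, 0.996, 0.0], [0.001, 0.001, -1.0]]
wrist_force: [0.8, -0.4, -0.7]
opening: 0.0004
grasp_force: 0.0
```

Call:
drive_tool(
  deltas=[
    {"xyz":[0,0,0.02],"dr":[0,0,0]},
    {"xyz":[0,0,0.02],"dr":[0,0,0]},
    {"xyz":[0,0,0],"dr":[0,0,0]},
  ],
)

```text
t: 6.5
ee_pos: [0.6261, -0.324, -0.0283]
ee_rot: [[-0.996, -0.094, -0.001], [-0.094, 0.996, 0.001], [0.001, 0.001, -1.0]]
wrist_force: [-0.3, 0.4, 0.2]
opening: 0.0001
grasp_force: 0.0
```

Call:
drive_tool(
  deltas=[
    {"xyz":[0,0,0.02],"dr":[0,0,0]},
    {"xyz":[0,0,0.02],"dr":[0,0,0]},
    {"xyz":[0,0,0],"dr":[0,0,0]},
  ],
)

```text
t: 6.8
ee_pos: [0.6261, -0.3241, -0.0331]
ee_rot: [[-0.996, -0.094, -0.001], [-0.094, 0.996, 0.0], [0.001, 0.001, -1.0]]
wrist_force: [-0.7, -0.3, 0.2]
opening: 0.0008
grasp_force: 0.0
```

Call:
drive_tool(
  deltas=[
    {"xyz":[0,0,0.02],"dr":[0,0,0]},
    {"xyz":[0,0,0.02],"dr":[0,0,0]},
    {"xyz":[0,0,0],"dr":[0,0,0]},
  ],
)

```text
t: 7.1
ee_pos: [0.6261, -0.3241, -0.0379]
ee_rot: [[-0.996, -0.094, -0.001], [-0.094, 0.996, 0.001], [0.001, 0.001, -1.0]]
wrist_force: [-0.2, -0.4, 0.1]
opening: 0.0
grasp_force: 0.0
```

Call:
drive_tool(
  deltas=[
    {"xyz":[0,0,0.016],"dr":[0,0,0]},
    {"xyz":[0,0,0.016],"dr":[0,0,0]},
    {"xyz":[0,0,0],"dr":[0,0,0]},
  ],
)

```text
t: 7.4
ee_pos: [0.6265, -0.3243, -0.0383]
ee_rot: [[-0.996, -0.094, 0.001], [-0.094, 0.996, -0.0], [-0.0, -0.001, -1.0]]
wrist_force: [-6.3, 4.3, 17.0]
opening: 0.0005
grasp_force: 8.1
```

Call:
drive_tool(
  deltas=[
    {"xyz":[0,0,0.016],"dr":[0,0,0]},
    {"xyz":[0,0,0.016],"dr":[0,0,0]},
    {"xyz":[0,0,0],"dr":[0,0,0]},
  ],
)

```text
t: 7.7
ee_pos: [0.6266, -0.3243, -0.0384]
ee_rot: [[-0.996, -0.094, 0.001], [-0.094, 0.996, -0.001], [-0.001, -0.001, -1.0]]
wrist_force: [-14.9, 8.1, 35.9]
opening: 0.0005
grasp_force: 18.1
```

Call:
drive_tool(
  deltas=[
    {"xyz":[0,0,-0.24],"dr":[0,0,0]},
    {"xyz":[0,0,-0.24],"dr":[0,0,0]},
    {"xyz":[0,0.19,0],"dr":[0,0,0]},
    {"xyz":[0,0.19,0],"dr":[0,0,0]},
  ],
)

```text
t: 8.1
ee_pos: [0.6227, -0.2794, 0.014]
ee_rot: [[-0.996, -0.093, 0.003], [-0.093, 0.996, -0.001], [-0.003, -0.002, -1.0]]
wrist_force: [0.1, -0.0, -0.5]
opening: 0.0006
grasp_force: 0.0
```

Call:
drive_tool(
  deltas=[
    {"xyz":[0,0,0],"dr":[0,0,0]},
    {"xyz":[0,0,0],"dr":[0,0,0]},
    {"xyz":[0,0,0],"dr":[0,0,0]},
    {"xyz":[0,0,0],"dr":[0,0,0]},
    {"xyz":[0,0,0],"dr":[0,0,0]},
    {"xyz":[0,0,0],"dr":[0,0,0]},
  ],
  jaw=0.36,
)

```text
t: 8.7
ee_pos: [0.622, -0.2793, 0.0123]
ee_rot: [[-0.996, -0.093, -0.0], [-0.093, 0.996, 0.0], [0.0, 0.0, -1.0]]
wrist_force: [-0.2, -0.7, 0.8]
opening: 0.033
grasp_force: 0.0
```

Call:
drive_tool(
  deltas=[
    {"xyz":[0,0,0.1],"dr":[0,0,0]},
    {"xyz":[0,0,0.1],"dr":[0,0,0]},
    {"xyz":[0,0,0.09],"dr":[0,0,0]},
    {"xyz":[0,0,0],"dr":[0,0,0]},
  ],
)

```text
t: 9.1
ee_pos: [0.6205, -0.2779, -0.0252]
ee_rot: [[-0.996, -0.094, -0.004], [-0.094, 0.996, 0.003], [0.004, 0.003, -1.0]]
wrist_force: [-0.2, 0.8, 0.2]
opening: 0.0331
grasp_force: 0.0
```

Call:
drive_tool(
  deltas=[
    {"xyz":[0,0,0],"dr":[0,0,0]},
    {"xyz":[0,0,0],"dr":[0,0,0]},
    {"xyz":[0,0,0],"dr":[0,0,0]},
    {"xyz":[0,0,0],"dr":[0,0,0]},
    {"xyz":[0,0,0],"dr":[0,0,0]},
  ],
  jaw=0,
  grip_force=12,
)

```text
t: 9.6
ee_pos: [0.6223, -0.2775, -0.0217]
ee_rot: [[-0.996, -0.094, 0.0], [-0.094, 0.996, 0.002], [-0.0, 0.002, -1.0]]
wrist_force: [-0.7, 6.1, 2.4]
opening: 0.0102
grasp_force: 12.0
```

Call:
drive_tool(
  deltas=[
    {"xyz":[0,0.014,-0.156],"dr":[0,0,0]},
    {"xyz":[0,0.041,-0.152],"dr":[0,0,0]},
    {"xyz":[0,0.066,-0.142],"dr":[0,0,0]},
    {"xyz":[0,0.09,-0.128],"dr":[0,0,0]},
    {"xyz":[0,0,0],"dr":[0,0,0]},
  ],
)

```text
t: 10.1
ee_pos: [0.6198, -0.253, 0.0505]
ee_rot: [[-0.995, -0.095, 0.001], [-0.095, 0.995, -0.002], [-0.001, -0.002, -1.0]]
wrist_force: [-2.9, -2.3, 2.8]
opening: 0.0105
grasp_force: 12.0
```

Call:
drive_tool(
  deltas=[
    {"xyz":[0,0.111,-0.111],"dr":[0,0,0]},
    {"xyz":[0,0.128,-0.09],"dr":[0,0,0]},
    {"xyz":[0,0.142,-0.066],"dr":[0,0,0]},
    {"xyz":[0,0.152,-0.041],"dr":[0,0,0]},
    {"xyz":[0,0.156,-0.014],"dr":[0,0,0]},
    {"xyz":[0,0,0],"dr":[0,0,0]},
    {"xyz":[0,0,0],"dr":[0,0,0]},
  ],
)

```text
t: 10.8
ee_pos: [0.6121, -0.1708, 0.0885]
ee_rot: [[-0.995, -0.095, 0.002], [-0.095, 0.996, -0.001], [-0.002, -0.001, -1.0]]
wrist_force: [-4.5, 1.2, 13.1]
opening: 0.0107
grasp_force: 12.1
```

Call:
drive_tool(
  deltas=[
    {"xyz":[0,0,0],"dr":[0,0,0]},
    {"xyz":[0,0,0],"dr":[0,0,0]},
    {"xyz":[0,0,0],"dr":[0,0,0]},
    {"xyz":[0,0,0],"dr":[0,0,0]},
    {"xyz":[0,0,0],"dr":[0,0,0]},
    {"xyz":[0,0,-0.3],"dr":[0,0,0]},
    {"xyz":[0,0,-0.4],"dr":[0,0,0]},
  ],
  jaw=0.5,
)

```text
t: 11.5
ee_pos: [0.6103, -0.1707, 0.1677]
ee_rot: [[-0.996, -0.094, -0.006], [-0.094, 0.996, 0.003], [0.006, 0.003, -1.0]]
wrist_force: [0.4, -1.0, 0.2]
opening: 0.0456
grasp_force: 0.0
```

Call:
drive_tool(
  deltas=[
    {"xyz":[0.319,-0.125,0],"dr":[0,0,0]},
    {"xyz":[0.319,-0.125,0],"dr":[0,0,0]},
    {"xyz":[0.319,-0.125,0],"dr":[0,0,0]},
    {"xyz":[0,0,0],"dr":[0,0,0]},
    {"xyz":[0,0,0],"dr":[0,0,0]},
  ],
)

```text
t: 12.0
ee_pos: [0.5017, -0.2274, 0.1701]
ee_rot: [[-0.996, -0.092, 0.001], [-0.092, 0.996, -0.0], [-0.001, -0.0, -1.0]]
wrist_force: [-0.2, 1.1, 0.4]
opening: 0.0459
grasp_force: 0.0
```

Call:
drive_tool(
  deltas=[
    {"xyz":[0,0,0.3],"dr":[0,0,0]},
    {"xyz":[0,0,0.38],"dr":[0,0,0]},
    {"xyz":[0,0,0.38],"dr":[0,0,0]},
    {"xyz":[0,0,0.3],"dr":[0,0,0]},
    {"xyz":[0,0,0.16],"dr":[0,0,0]},
    {"xyz":[0,0,0.16],"dr":[0,0,0]},
    {"xyz":[0,0,0],"dr":[0,0,0]},
  ],
)

```text
t: 12.7
ee_pos: [0.5013, -0.2252, -0.0347]
ee_rot: [[-0.995, -0.095, -0.004], [-0.095, 0.995, 0.003], [0.004, 0.003, -1.0]]
wrist_force: [0.2, 0.4, -0.5]
opening: 0.0462
grasp_force: 0.0
```

Call:
drive_tool(
  deltas=[
    {"xyz":[0,0,0],"dr":[0,0,0]},
    {"xyz":[0,0,0],"dr":[0,0,0]},
    {"xyz":[0,0,0],"dr":[0,0,0]},
    {"xyz":[0,0,0],"dr":[0,0,0]},
    {"xyz":[0,0,0],"dr":[0,0,0]},
    {"xyz":[0,0,0],"dr":[0,0,0]},
  ],
  jaw=0,
  grip_force=40,
)

```text
t: 13.3
ee_pos: [0.5028, -0.2273, -0.0308]
ee_rot: [[-0.996, -0.094, 0.002], [-0.094, 0.996, -0.001], [-0.002, -0.001, -1.0]]
wrist_force: [0.7, 1.0, 6.4]
opening: 0.0248
grasp_force: 40.0
```

Call:
drive_tool(
  deltas=[
    {"xyz":[0.08,0,0],"dr":[0,0,0]},
    {"xyz":[0.12,0,0],"dr":[0,0,0]},
    {"xyz":[0.1,0,-0.01],"dr":[0,0,0]},
    {"xyz":[0.1,0,-0.008],"dr":[0,0,0]},
    {"xyz":[0.05,0,0],"dr":[0,0,0]},
    {"xyz":[0,0,0],"dr":[0,0,0]},
    {"xyz":[0,0,0],"dr":[0,0,0]},
  ],
)

```text
t: 14.0
ee_pos: [0.4482, -0.2322, -0.0297]
ee_rot: [[-0.996, -0.093, 0.0], [-0.093, 0.996, -0.0], [-0.0, -0.0, -1.0]]
wrist_force: [1.0, -0.3, -0.7]
opening: 0.0254
grasp_force: 40.0
```

Call:
drive_tool(
  deltas=[
    {"xyz":[0,0,-0.12],"dr":[0,0,0]},
    {"xyz":[0,0,-0.3],"dr":[0,0,0]},
    {"xyz":[0,0,-0.3],"dr":[0,0,0]},
    {"xyz":[0,0,-0.3],"dr":[0,0,0]},
    {"xyz":[0,0,0],"dr":[0,0,0]},
  ],
)

```text
t: 14.5
ee_pos: [0.4512, -0.2338, 0.0973]
ee_rot: [[-0.996, -0.094, 0.008], [-0.094, 0.996, -0.006], [-0.007, -0.006, -1.0]]
wrist_force: [0.3, 0.2, -1.3]
opening: 0.0257
grasp_force: 40.0
```

Call:
drive_tool(
  deltas=[
    {"xyz":[-0.014,0.25,0],"dr":[0,0,0.008]},
    {"xyz":[-0.014,0.35,0],"dr":[0,0,0]},
    {"xyz":[-0.014,0.35,0],"dr":[0,0,0]},
    {"xyz":[-0.014,0.35,0],"dr":[0,0,0]},
    {"xyz":[-0.014,0.35,0],"dr":[0,0,0]},
    {"xyz":[-0.014,0.35,0],"dr":[0,0,0]},
    {"xyz":[-0.014,0.35,0],"dr":[0,0,0]},
    {"xyz":[-0.014,0.35,0],"dr":[0,0,0]},
  ],
)

```text
t: 15.3
ee_pos: [0.4343, 0.0939, 0.092]
ee_rot: [[-0.997, -0.082, -0.001], [-0.082, 0.997, 0.0], [0.001, 0.0, -1.0]]
wrist_force: [0.7, 0.7, -1.7]
opening: 0.0252
grasp_force: 40.0
```

Call:
drive_tool(
  deltas=[
    {"xyz":[-0.014,0.35,0],"dr":[0,0,0]},
    {"xyz":[-0.014,0.35,0],"dr":[0,0,0]},
    {"xyz":[-0.014,0.35,0],"dr":[0,0,0]},
    {"xyz":[-0.014,0.35,0],"dr":[0,0,0]},
    {"xyz":[-0.014,0.35,0],"dr":[0,0,0]},
    {"xyz":[-0.014,0.35,0],"dr":[0,0,0]},
    {"xyz":[0,0,0],"dr":[0,0,0]},
    {"xyz":[0,0,0],"dr":[0,0,0]},
  ],
)

```text
t: 16.1
ee_pos: [0.4234, 0.3446, 0.0914]
ee_rot: [[-0.996, -0.084, -0.002], [-0.084, 0.996, -0.001], [0.002, -0.001, -1.0]]
wrist_force: [0.6, -0.9, -1.7]
opening: 0.0254
grasp_force: 40.0
```

Call:
drive_tool(
  deltas=[
    {"xyz":[0.022,0.051,0.3],"dr":[0,0,0]},
    {"xyz":[0,0,0.3],"dr":[0,0,0]},
    {"xyz":[0,0,0.25],"dr":[0,0,0]},
    {"xyz":[0,0,0.1],"dr":[0,0,0]},
    {"xyz":[0,0,0.06],"dr":[0,0,0]},
    {"xyz":[0,0,0],"dr":[0,0,0]},
    {"xyz":[0,0,0],"dr":[0,0,0]},
  ],
)

```text
t: 16.8
ee_pos: [0.4223, 0.3503, -0.0273]
ee_rot: [[-0.997, -0.081, 0.002], [-0.081, 0.997, 0.002], [-0.002, 0.001, -1.0]]
wrist_force: [0.1, 0.5, -0.5]
opening: 0.0254
grasp_force: 40.0
```

Call:
drive_tool(
  deltas=[
    {"xyz":[0.014,0,0.03],"dr":[0,0,0]},
    {"xyz":[0,0,0.02],"dr":[0,0,0]},
    {"xyz":[0,0,0.014],"dr":[0,0,0]},
    {"xyz":[0,0,0],"dr":[0,0,0]},
    {"xyz":[0,0,0],"dr":[0,0,0]},
  ],
)

```text
t: 17.3
ee_pos: [0.422, 0.3509, -0.0306]
ee_rot: [[-0.997, -0.082, 0.007], [-0.082, 0.997, 0.003], [-0.007, 0.003, -1.0]]
wrist_force: [-6.0, -7.2, 38.7]
opening: 0.0251
grasp_force: 40.0
```

Call:
drive_tool(
  deltas=[
    {"xyz":[0,0,0],"dr":[0,0,0]},
    {"xyz":[0,0,0],"dr":[0,0,0]},
    {"xyz":[0,0,0],"dr":[0,0,0]},
    {"xyz":[0,0,0],"dr":[0,0,0]},
  ],
  jaw=0.4,
)

```text
t: 17.7
ee_pos: [0.4221, 0.3541, -0.0323]
ee_rot: [[-0.997, -0.081, 0.008], [-0.081, 0.997, 0.008], [-0.008, 0.007, -1.0]]
wrist_force: [-4.5, 10.3, 17.3]
opening: 0.0366
grasp_force: 8.6
```

Call:
drive_tool(
  deltas=[
    {"xyz":[0,0,-0.08],"dr":[0,0,0]},
    {"xyz":[0,0,-0.2],"dr":[0,0,0]},
    {"xyz":[0,0,-0.4],"dr":[0,0,0]},
    {"xyz":[0,0,-0.4],"dr":[0,0,0]},
    {"xyz":[0,-0.3,0],"dr":[0,0,0]},
    {"xyz":[0,-0.4,0],"dr":[0,0,0]},
    {"xyz":[0,-0.4,0],"dr":[0,0,0]},
    {"xyz":[0,-0.4,0],"dr":[0,0,0]},
  ],
)

```text
t: 18.5
ee_pos: [0.4341, 0.1688, 0.0942]
ee_rot: [[-0.997, -0.082, 0.002], [-0.082, 0.997, 0.0], [-0.002, 0.0, -1.0]]
wrist_force: [1.4, -0.3, -0.8]
opening: 0.0368
grasp_force: 0.0
```

Call:
drive_tool(
  deltas=[
    {"xyz":[0,-0.4,0],"dr":[0,0,0.07]},
    {"xyz":[0,-0.4,0],"dr":[0,0,0.07]},
    {"xyz":[0,-0.4,0],"dr":[0,0,0.07]},
    {"xyz":[0,0,0],"dr":[0,0,0.07]},
    {"xyz":[0,0,0],"dr":[0,0,0]},
    {"xyz":[0,0,0],"dr":[0,0,0]},
  ],
  jaw=0.5,
)

```text
t: 19.1
ee_pos: [0.4302, 0.0272, 0.0938]
ee_rot: [[-0.937, 0.348, 0.001], [0.348, 0.937, 0.0], [-0.001, 0.0, -1.0]]
wrist_force: [0.5, 0.1, 0.0]
opening: 0.0458
grasp_force: 0.0
```

```bash
cat >> h.py <<'E'
def bars(im,z,roi,thr=190):
    u0,v0,u1,v1=roi; k=6
    g=cv2.resize(im[v0:v1,u0:u1].min(2),None,fx=k,fy=k,interpolation=cv2.INTER_CUBIC)
    m=(g>thr).astype(np.uint8); m=cv2.morphologyEx(m,cv2.MORPH_CLOSE,np.ones((13,13),np.uint8)); m=cv2.morphologyEx(m,cv2.MORPH_OPEN,np.ones((19,19),np.uint8))
    out=[]
    for c in cv2.findContours(m,cv2.RETR_EXTERNAL,cv2.CHAIN_APPROX_NONE)[0]:
        if cv2.contourArea(c)<1500: continue
        w=np.array([at('top',u0+(x+.5)/k-.5,v0+(y+.5)/k-.5,z)[:2] for x,y in c[:,0]],np.float32)
        (ctr,(a,b),ang)=cv2.minAreaRect(w*1000)
        if a<b: a,b,ang=b,a,ang+90
        out.append((np.round(ctr,1),round(a,1),round(b,1),round((ang+90)%180-90,2)))
    return out
E
python3 - <<'E'
from h import *
im=snap('top','t4.png'); print(im[225,365],im[210,205],im[200,190:225].min(1))
for th in (140,165): print(th,'board',bars(im,.016,(185,175,295,250),th),'desk',bars(im,.01,(305,200,432,262),th+20))
E
```

```text
[221 222 221] [215 215 221] [150 149 142 113  80  66  64  65  63  67 112 176 211 217 215 214 214 215
 216 199 148  88  65  66  65  65  64  67  66  65  68  66  67  65  64]Traceback (most recent call last):
  File "<stdin>", line 3, in <module>
  File "h.py", line 21, in bars
    w=np.array([at('top',u0+(x+.5)/k-.5,v0+(y+.5)/k-.5,z)[:2] for x,y in c[:,0]],np.float32)
                ~~^^^^^^^^^^^^^^^^^^^^^^^^^^^^^^^^^^^^^^^
  File "h.py", line 10, in at
    o,d=ray(n,u,v); return o+d*(z-o[2])/d[2]
        ~~~^^^^^^^
  File "h.py", line 6, in ray
    c=calibration(n); K=np.array([[c['fx'],0,c['cx']],[0,c['fy'],c['cy']],[0,0,1]])
ValueError: time passes only in moves, steps and waits
```

```bash
sed -i 's/^def snap/_cal={n:calibration(n) for n in ("top","side")}\ndef calib(n): return _cal[n]\ndef snap/; s/c=calibration(n)/c=calib(n)/' h.py
python3 - <<'E'
from h import *
im=cv2.imread('pics/t4.png')[:,:,::-1]
for th in (140,165): print(th,'board',bars(im,.016,(185,175,295,250),th),'desk',bars(im,.01,(305,200,432,262),th+38))
E
```

```text
140 board [(array([447.3, 267.9]), 302.4, 220.0, -88.85)] desk [(array([ 355.4, -264.3]), 89.0, 27.7, 7.98), (array([ 428. , -113.4]), 74.7, 28.0, -0.41)]
165 board [(array([432.2, 352.8]), 124.0, 27.2, 5.2)] desk [(array([ 354.6, -264. ]), 86.9, 23.9, 7.84), (array([ 429. , -113.1]), 68.7, 23.7, -0.25)]
```

```bash
python3 - <<'E'
import cv2,numpy as np
t=cv2.imread('pics/t4.png')
a=cv2.resize(t[180:250,185:290],None,fx=3.8,fy=3.8,interpolation=2);b=cv2.resize(t[160:275,300:440],None,fx=5.7,fy=5.7,interpolation=2)[:, :798]
o=np.zeros((600,798,3),np.uint8)
b=cv2.resize(t[195:268,345:440],None,fx=4.1,fy=4.1,interpolation=2)
o[:a.shape[0],:a.shape[1]]=a;o[:b.shape[0],405:405+b.shape[1]]=b[:,:393]
c=cv2.resize(t[145:225,300:440],None,fx=3.5,fy=3.5,interpolation=2);o[310:310+c.shape[0],:c.shape[1]]=c
cv2.imwrite('pics/d1.png',o);print(a.shape,b.shape)
E
```

```text
(266, 399, 3) (299, 389, 3)
```

View pics/d1.png

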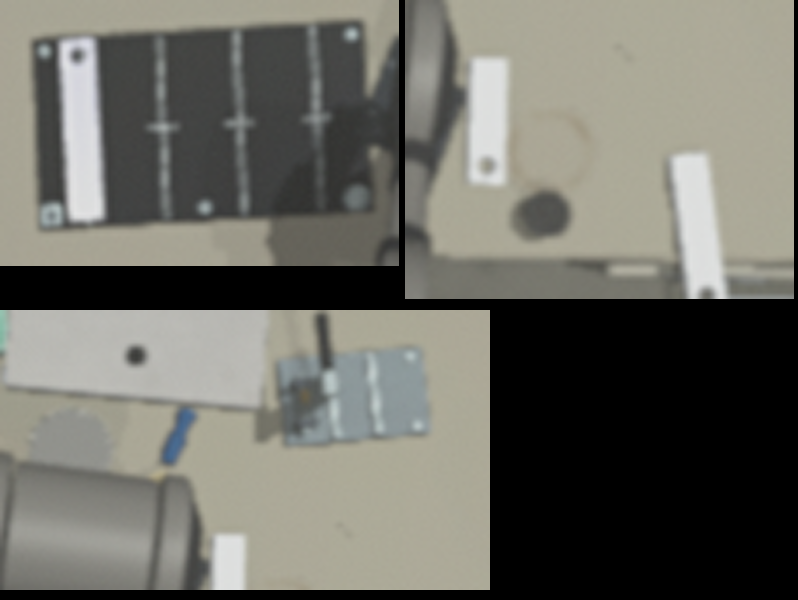

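```bash
python3 - <<'E'
from h import *
f=lambda p,z:at('top',345+(p[0]-405)/4.1-.38,195+p[1]/4.1-.38,z)[:2]
a=(f((670,155),.01)+f((709,153),.01))/2;b=(f((685,290),.01)+f((724,290),.01))/2
d=(a-b)/np.linalg.norm(a-b);print('rear',a,'yaw',np.degrees(np.arctan2(d[1],d[0])),'ctr',a-d*.0575,'edge x',f((600,260),0))
g=lambda p,z:at('top',185+p[0]/3.8-.37,180+p[1]/3.8-.37,z)[:2]
w=np.array([g(p,.016) for p in [(58,40),(95,38),(104,220),(67,223)]]);a=(w[0]+w[1])/2;b=(w[2]+w[3])/2;d=a-b
print('140',w.mean(0),np.linalg.norm(d),np.degrees(np.arctan2(d[1],d[0])))
t=cv2.imread('pics/t4.png')[:,:,::-1]
print(bars(t,.016,(195,185,217,245),165),bars(t,.01,(400,225,432,275),190),bars(t,.01,(400,225,432,275),170))
E
```

```text
rear [ 0.39834588 -0.25871101] yaw 6.633470811209274 ctr [ 0.34123081 -0.26535327] edge x [ 0.32115945 -0.19651174]
140 [0.43966685 0.35353988] 0.1412280541072741 4.954894484379607
[(array([432.2, 352.8]), 124.0, 27.2, 5.2)] [(array([ 350.8, -264.7]), 96.7, 26.1, 7.75)] [(array([ 350.5, -265.2]), 100.4, 29.0, 8.01)]
```

Call:
drive_tool(
  deltas=[
    {"xyz":[0,0,0],"dr":[0,0,-0.077]},
    {"xyz":[0,0,0],"dr":[0,0,-0.077]},
    {"xyz":[0,0,0],"dr":[0,0,-0.077]},
    {"xyz":[0,0,0],"dr":[0,0,-0.077]},
    {"xyz":[0.12,-0.332,0],"dr":[0,0,0]},
    {"xyz":[0.12,-0.332,0],"dr":[0,0,0]},
    {"xyz":[0.12,-0.332,0],"dr":[0,0,0]},
    {"xyz":[0.12,-0.332,0],"dr":[0,0,0]},
  ],
)

```text
t: 19.95
ee_pos: [0.3929, -0.1386, 0.0936]
ee_rot: [[-0.991, -0.131, 0.001], [-0.131, 0.991, -0.0], [-0.0, -0.0, -1.0]]
wrist_force: [0.6, 0.3, 0.1]
opening: 0.0461
grasp_force: 0.0
```

Call:
drive_tool(
  deltas=[
    {"xyz":[0.12,-0.332,0],"dr":[0,0,0]},
    {"xyz":[0.12,-0.332,0],"dr":[0,0,0]},
    {"xyz":[0.12,-0.332,0],"dr":[0,0,0]},
    {"xyz":[0,0,0],"dr":[0,0,0]},
    {"xyz":[0,0,0],"dr":[0,0,0]},
  ],
)

```text
t: 20.45
ee_pos: [0.3652, -0.2619, 0.0932]
ee_rot: [[-0.992, -0.126, -0.0], [-0.126, 0.992, 0.001], [0.0, 0.001, -1.0]]
wrist_force: [-0.6, -0.5, -0.1]
opening: 0.0456
grasp_force: 0.0
```

Call:
drive_tool(
  deltas=[
    {"xyz":[0,0,0.3],"dr":[0,0,0]},
    {"xyz":[0,0,0.35],"dr":[0,0,0]},
    {"xyz":[0,0,0.25],"dr":[0,0,0]},
    {"xyz":[0,0,0.1],"dr":[0,0,0]},
    {"xyz":[0,0,0.06],"dr":[0,0,0]},
    {"xyz":[0,0,0],"dr":[0,0,0]},
    {"xyz":[0,0,0],"dr":[0,0,0]},
  ],
)

```text
t: 21.15
ee_pos: [0.3657, -0.2619, -0.0331]
ee_rot: [[-0.992, -0.127, 0.001], [-0.127, 0.992, -0.001], [-0.001, -0.001, -1.0]]
wrist_force: [0.4, 0.4, 0.4]
opening: 0.0461
grasp_force: 0.0
```

Call:
drive_tool(
  deltas=[
    {"xyz":[0,0,0],"dr":[0,0,0]},
    {"xyz":[0,0,0],"dr":[0,0,0]},
    {"xyz":[0,0,0],"dr":[0,0,0]},
    {"xyz":[0,0,0],"dr":[0,0,0]},
    {"xyz":[0,0,0],"dr":[0,0,0]},
    {"xyz":[0,0,0],"dr":[0,0,0]},
  ],
  jaw=0,
  grip_force=40,
)

```text
t: 21.75
ee_pos: [0.3652, -0.2626, -0.0333]
ee_rot: [[-0.992, -0.125, 0.001], [-0.125, 0.992, -0.001], [-0.001, -0.001, -1.0]]
wrist_force: [-0.6, 0.3, 6.5]
opening: 0.0253
grasp_force: 40.0
```

Call:
drive_tool(
  deltas=[
    {"xyz":[0,0,-0.2],"dr":[0,0,0]},
    {"xyz":[0,0,-0.35],"dr":[0,0,0]},
    {"xyz":[0,0,-0.35],"dr":[0,0,0]},
    {"xyz":[0,0,-0.15],"dr":[0,0,0.028]},
    {"xyz":[-0.088,0.325,0],"dr":[0,0,0]},
    {"xyz":[-0.088,0.325,0],"dr":[0,0,0]},
    {"xyz":[-0.088,0.325,0],"dr":[0,0,0]},
    {"xyz":[-0.088,0.325,0],"dr":[0,0,0]},
  ],
)

```text
t: 22.55
ee_pos: [0.3941, -0.102, 0.0922]
ee_rot: [[-0.997, -0.08, -0.0], [-0.08, 0.997, 0.0], [0.0, 0.0, -1.0]]
wrist_force: [0.0, -0.6, -0.8]
opening: 0.0248
grasp_force: 40.0
```

Call:
drive_tool(
  deltas=[
    {"xyz":[-0.088,0.325,0],"dr":[0,0,0]},
    {"xyz":[-0.088,0.325,0],"dr":[0,0,0]},
    {"xyz":[-0.088,0.325,0],"dr":[0,0,0]},
    {"xyz":[-0.088,0.325,0],"dr":[0,0,0]},
    {"xyz":[-0.088,0.325,0],"dr":[0,0,0]},
    {"xyz":[-0.088,0.325,0],"dr":[0,0,0]},
    {"xyz":[-0.088,0.325,0],"dr":[0,0,0]},
    {"xyz":[-0.088,0.325,0],"dr":[0,0,0]},
  ],
)

```text
t: 23.35
ee_pos: [0.453, 0.2161, 0.092]
ee_rot: [[-0.997, -0.081, -0.0], [-0.081, 0.997, -0.0], [0.0, -0.0, -1.0]]
wrist_force: [1.6, -0.2, -1.0]
opening: 0.0253
grasp_force: 40.0
```

Call:
drive_tool(
  deltas=[
    {"xyz":[-0.088,0.325,0],"dr":[0,0,0]},
    {"xyz":[-0.088,0.325,0],"dr":[0,0,0]},
    {"xyz":[0,0,0],"dr":[0,0,0]},
    {"xyz":[0,0,0],"dr":[0,0,0]},
    {"xyz":[0,0,0],"dr":[0,0,0]},
  ],
)

```text
t: 23.85
ee_pos: [0.4674, 0.293, 0.0918]
ee_rot: [[-0.997, -0.081, -0.001], [-0.081, 0.997, -0.001], [0.001, -0.001, -1.0]]
wrist_force: [-0.8, -0.3, -0.9]
opening: 0.0249
grasp_force: 40.0
```

Call:
drive_tool(
  deltas=[
    {"xyz":[0,0.009,0.3],"dr":[0,0,0]},
    {"xyz":[0,0,0.3],"dr":[0,0,0]},
    {"xyz":[0,0,0.2],"dr":[0,0,0]},
    {"xyz":[0,0,0.1],"dr":[0,0,0]},
    {"xyz":[0,0,0.05],"dr":[0,0,0]},
    {"xyz":[0,0,0.02],"dr":[0,0,0]},
    {"xyz":[0,0,0],"dr":[0,0,0]},
  ],
)

```text
t: 24.55
ee_pos: [0.4685, 0.2951, -0.0233]
ee_rot: [[-0.997, -0.081, 0.001], [-0.081, 0.997, 0.001], [-0.001, 0.001, -1.0]]
wrist_force: [0.7, -0.1, -0.8]
opening: 0.0253
grasp_force: 40.0
```

Call:
drive_tool(
  deltas=[
    {"xyz":[0,-0.006,0.014],"dr":[0,0,0]},
    {"xyz":[0,0,0.013],"dr":[0,0,0]},
    {"xyz":[0,0,0],"dr":[0,0,0]},
    {"xyz":[0,0,0],"dr":[0,0,0]},
  ],
)

```text
t: 24.95
ee_pos: [0.468, 0.2944, -0.0272]
ee_rot: [[-0.997, -0.081, 0.0], [-0.081, 0.997, 0.0], [-0.0, 0.0, -1.0]]
wrist_force: [0.4, 0.8, 0.2]
opening: 0.0247
grasp_force: 40.0
```

Call:
drive_tool(
  deltas=[
    {"xyz":[0,0,0],"dr":[0,0,0]},
    {"xyz":[0,0,0],"dr":[0,0,0]},
    {"xyz":[0,0,0],"dr":[0,0,0]},
    {"xyz":[0,0,0],"dr":[0,0,0]},
    {"xyz":[0,0,-0.15],"dr":[0,0,0]},
    {"xyz":[0,0,-0.4],"dr":[0,0,0]},
    {"xyz":[0,0,-0.4],"dr":[0,0,0]},
  ],
  jaw=0.4,
)

```text
t: 25.65
ee_pos: [0.467, 0.2939, 0.0871]
ee_rot: [[-0.997, -0.081, -0.003], [-0.081, 0.997, -0.001], [0.003, -0.001, -1.0]]
wrist_force: [0.3, 0.4, -0.1]
opening: 0.0367
grasp_force: 0.0
```

Call:
drive_tool(
  deltas=[
    {"xyz":[0,0,0],"dr":[0,0,0.058]},
    {"xyz":[0.037,-0.34,0],"dr":[0,0,0]},
    {"xyz":[0.037,-0.34,0],"dr":[0,0,0]},
    {"xyz":[0.037,-0.34,0],"dr":[0,0,0]},
    {"xyz":[0.037,-0.34,0],"dr":[0,0,0]},
    {"xyz":[0.037,-0.34,0],"dr":[0,0,0]},
    {"xyz":[0.037,-0.34,0],"dr":[0,0,0]},
    {"xyz":[0.037,-0.34,0],"dr":[0,0,0]},
  ],
  jaw=0.5,
)

```text
t: 26.45
ee_pos: [0.4337, 0.0075, 0.0868]
ee_rot: [[-1.0, 0.009, 0.001], [0.009, 1.0, -0.0], [-0.001, -0.0, -1.0]]
wrist_force: [1.3, -0.5, 1.0]
opening: 0.046
grasp_force: 0.0
```

Call:
drive_tool(
  deltas=[
    {"xyz":[0.037,-0.34,0],"dr":[0,0,0]},
    {"xyz":[0.037,-0.34,0],"dr":[0,0,0]},
    {"xyz":[0.037,-0.34,0],"dr":[0,0,0]},
    {"xyz":[0,0,0],"dr":[0,0,0]},
    {"xyz":[0,0,0],"dr":[0,0,0]},
    {"xyz":[0,0,0],"dr":[0,0,0]},
  ],
)

```text
t: 27.05
ee_pos: [0.4194, -0.1123, 0.0865]
ee_rot: [[-1.0, 0.009, -0.0], [0.009, 1.0, 0.001], [0.0, 0.001, -1.0]]
wrist_force: [0.3, -0.8, -0.1]
opening: 0.0454
grasp_force: 0.0
```

Descend .0865 → -.033 (≈1.0 units), grip.

Call:
drive_tool(
  deltas=[
    {"xyz":[0,-0.006,0.3],"dr":[0,0,0]},
    {"xyz":[0,0,0.3],"dr":[0,0,0]},
    {"xyz":[0,0,0.25],"dr":[0,0,0]},
    {"xyz":[0,0,0.1],"dr":[0,0,0]},
    {"xyz":[0,0,0.05],"dr":[0,0,0]},
    {"xyz":[0,0,0],"dr":[0,0,0]},
    {"xyz":[0,0,0],"dr":[0,0,0]},
  ],
)

```text
t: 27.75
ee_pos: [0.4202, -0.1136, -0.0328]
ee_rot: [[-1.0, 0.009, 0.001], [0.009, 1.0, -0.0], [-0.001, -0.0, -1.0]]
wrist_force: [0.6, -0.5, 0.4]
opening: 0.0459
grasp_force: 0.0
```

Call:
drive_tool(
  deltas=[
    {"xyz":[0,0,0],"dr":[0,0,0]},
    {"xyz":[0,0,0],"dr":[0,0,0]},
    {"xyz":[0,0,0],"dr":[0,0,0]},
    {"xyz":[0,0,0],"dr":[0,0,0]},
    {"xyz":[0,0,0],"dr":[0,0,0]},
    {"xyz":[0,0,0],"dr":[0,0,0]},
  ],
  jaw=0,
)

```text
t: 28.35
ee_pos: [0.4198, -0.1141, -0.033]
ee_rot: [[-1.0, 0.01, 0.001], [0.01, 1.0, -0.0], [-0.001, -0.0, -1.0]]
wrist_force: [-0.7, 0.4, 5.5]
opening: 0.0252
grasp_force: 40.0
```

Call:
drive_tool(
  deltas=[
    {"xyz":[0,0,-0.2],"dr":[0,0,0]},
    {"xyz":[0,0,-0.35],"dr":[0,0,0]},
    {"xyz":[0,0,-0.35],"dr":[0,0,0]},
    {"xyz":[0,0,-0.15],"dr":[0,0,-0.058]},
    {"xyz":[-0.053,0.318,0],"dr":[0,0,0]},
    {"xyz":[-0.053,0.318,0],"dr":[0,0,0]},
    {"xyz":[-0.053,0.318,0],"dr":[0,0,0]},
    {"xyz":[-0.053,0.318,0],"dr":[0,0,0]},
  ],
)

```text
t: 29.15
ee_pos: [0.4322, 0.0415, 0.0926]
ee_rot: [[-0.997, -0.081, -0.0], [-0.081, 0.997, 0.0], [0.0, 0.0, -1.0]]
wrist_force: [0.4, -0.1, -0.6]
opening: 0.025
grasp_force: 40.0
```

Call:
drive_tool(
  deltas=[
    {"xyz":[-0.053,0.318,0],"dr":[0,0,0]},
    {"xyz":[-0.053,0.318,0],"dr":[0,0,0]},
    {"xyz":[-0.053,0.318,0],"dr":[0,0,0]},
    {"xyz":[-0.053,0.318,0],"dr":[0,0,0]},
    {"xyz":[-0.053,0.318,0],"dr":[0,0,0]},
    {"xyz":[0,0,0],"dr":[0,0,0]},
    {"xyz":[0,0,0],"dr":[0,0,0]},
    {"xyz":[0,0,0],"dr":[0,0,0]},
  ],
)

```text
t: 29.95
ee_pos: [0.4482, 0.232, 0.0923]
ee_rot: [[-0.997, -0.081, -0.001], [-0.081, 0.997, -0.001], [0.001, -0.001, -1.0]]
wrist_force: [0.7, -1.6, -0.0]
opening: 0.025
grasp_force: 40.0
```

Call:
drive_tool(
  deltas=[
    {"xyz":[-0.009,0.005,0.3],"dr":[0,0,0]},
    {"xyz":[0,0,0.3],"dr":[0,0,0]},
    {"xyz":[0,0,0.2],"dr":[0,0,0]},
    {"xyz":[0,0,0.1],"dr":[0,0,0]},
    {"xyz":[0,0,0.05],"dr":[0,0,0]},
    {"xyz":[0,0,0.03],"dr":[0,0,0]},
    {"xyz":[0,0,0],"dr":[0,0,0]},
    {"xyz":[0,0,0],"dr":[0,0,0]},
  ],
)

```text
t: 30.75
ee_pos: [0.4504, 0.2338, -0.0241]
ee_rot: [[-0.997, -0.081, 0.002], [-0.081, 0.997, 0.001], [-0.002, 0.0, -1.0]]
wrist_force: [0.3, 1.1, -1.1]
opening: 0.0248
grasp_force: 40.0
```

Call:
drive_tool(
  deltas=[
    {"xyz":[0.006,-0.006,0.012],"dr":[0,0,0]},
    {"xyz":[0,0,0.01],"dr":[0,0,0]},
    {"xyz":[0,0,0],"dr":[0,0,0]},
    {"xyz":[0,0,0],"dr":[0,0,0]},
  ],
)

```text
t: 31.15
ee_pos: [0.4493, 0.233, -0.027]
ee_rot: [[-0.997, -0.081, 0.001], [-0.081, 0.997, 0.0], [-0.001, 0.0, -1.0]]
wrist_force: [-1.1, 0.2, 5.1]
opening: 0.0248
grasp_force: 40.0
```

Call:
drive_tool(
  deltas=[
    {"xyz":[0,0,0],"dr":[0,0,0]},
    {"xyz":[0,0,0],"dr":[0,0,0]},
    {"xyz":[0,0,0],"dr":[0,0,0]},
    {"xyz":[0,0,0],"dr":[0,0,0]},
    {"xyz":[0,0,-0.15],"dr":[0,0,0]},
    {"xyz":[0,0,-0.4],"dr":[0,0,0]},
    {"xyz":[0,0,-0.4],"dr":[0,0,0]},
  ],
  jaw=0.4,
)

```text
t: 31.85
ee_pos: [0.448, 0.2325, 0.0869]
ee_rot: [[-0.997, -0.081, -0.003], [-0.081, 0.997, -0.001], [0.003, -0.001, -1.0]]
wrist_force: [0.5, -0.5, -1.0]
opening: 0.0366
grasp_force: 0.0
```

Call:
drive_tool(
  deltas=[
    {"xyz":[0,0,0],"dr":[0,0,0.072]},
    {"xyz":[0,0,0],"dr":[0,0,0.072]},
    {"xyz":[0,0,0],"dr":[0,0,0.072]},
    {"xyz":[0,0,0],"dr":[0,0,0.073]},
    {"xyz":[-0.088,-0.284,0],"dr":[0,0,0]},
    {"xyz":[-0.088,-0.284,0],"dr":[0,0,0]},
    {"xyz":[-0.088,-0.284,0],"dr":[0,0,0]},
    {"xyz":[-0.088,-0.284,0],"dr":[0,0,0]},
  ],
  jaw=0.5,
)

```text
t: 32.65
ee_pos: [0.4384, 0.0894, 0.0863]
ee_rot: [[-0.932, 0.363, 0.0], [0.363, 0.932, 0.0], [-0.0, 0.0, -1.0]]
wrist_force: [0.9, -0.4, 0.2]
opening: 0.0462
grasp_force: 0.0
```

Call:
drive_tool(
  deltas=[
    {"xyz":[-0.088,-0.284,0],"dr":[0,0,0]},
    {"xyz":[-0.088,-0.284,0],"dr":[0,0,0]},
    {"xyz":[0,0,0],"dr":[0,0,0]},
    {"xyz":[0,0,0],"dr":[0,0,0]},
    {"xyz":[0,0,0],"dr":[0,0,0]},
  ],
)

```text
t: 33.15
ee_pos: [0.4336, 0.0201, 0.0863]
ee_rot: [[-0.932, 0.364, 0.0], [0.364, 0.932, 0.0], [0.0, 0.0, -1.0]]
wrist_force: [0.2, 1.0, 0.0]
opening: 0.0461
grasp_force: 0.0
```

Call:
drive_tool(
  deltas=[
    {"xyz":[0,-0.006,0.3],"dr":[0,0,0]},
    {"xyz":[0,0,0.3],"dr":[0,0,0]},
    {"xyz":[0,0,0.25],"dr":[0,0,0]},
    {"xyz":[0,0,0.1],"dr":[0,0,0]},
    {"xyz":[0,0,0.045],"dr":[0,0,0]},
    {"xyz":[0,0,0],"dr":[0,0,0]},
    {"xyz":[0,0,0],"dr":[0,0,0]},
  ],
)

```text
t: 33.85
ee_pos: [0.4339, 0.0192, -0.0325]
ee_rot: [[-0.932, 0.363, 0.001], [0.363, 0.932, -0.0], [-0.001, 0.0, -1.0]]
wrist_force: [-0.1, -0.1, -0.4]
opening: 0.0454
grasp_force: 0.0
```

Call:
drive_tool(
  deltas=[
    {"xyz":[0,0,0],"dr":[0,0,0]},
    {"xyz":[0,0,0],"dr":[0,0,0]},
    {"xyz":[0,0,0],"dr":[0,0,0]},
    {"xyz":[0,0,0],"dr":[0,0,0]},
    {"xyz":[0,0,0],"dr":[0,0,0]},
    {"xyz":[0,0,0],"dr":[0,0,0]},
  ],
  jaw=0,
)

```text
t: 34.45
ee_pos: [0.4337, 0.0187, -0.0326]
ee_rot: [[-0.931, 0.364, 0.001], [0.364, 0.931, 0.0], [-0.001, 0.0, -1.0]]
wrist_force: [0.1, 1.2, 6.2]
opening: 0.025
grasp_force: 40.0
```

Call:
drive_tool(
  deltas=[
    {"xyz":[0,0,-0.2],"dr":[0,0,0]},
    {"xyz":[0,0,-0.35],"dr":[0,0,-0.072]},
    {"xyz":[0,0,-0.35],"dr":[0,0,-0.072]},
    {"xyz":[0,0,-0.15],"dr":[0,0,-0.072]},
    {"xyz":[0,0,0],"dr":[0,0,-0.073]},
    {"xyz":[-0.069,0.317,0],"dr":[0,0,0]},
    {"xyz":[-0.069,0.317,0],"dr":[0,0,0]},
    {"xyz":[-0.069,0.317,0],"dr":[0,0,0]},
  ],
)

```text
t: 35.25
ee_pos: [0.4488, 0.1354, 0.093]
ee_rot: [[-0.997, -0.08, 0.0], [-0.08, 0.997, 0.0], [-0.0, -0.0, -1.0]]
wrist_force: [0.2, -0.0, -0.6]
opening: 0.025
grasp_force: 40.0
```

Call:
drive_tool(
  deltas=[
    {"xyz":[-0.069,0.317,0],"dr":[0,0,0]},
    {"xyz":[0,0,0],"dr":[0,0,0]},
    {"xyz":[0,0,0],"dr":[0,0,0]},
    {"xyz":[0,0,0],"dr":[0,0,0]},
  ],
)

```text
t: 35.65
ee_pos: [0.4536, 0.1722, 0.0927]
ee_rot: [[-0.997, -0.081, -0.001], [-0.081, 0.997, -0.0], [0.001, -0.0, -1.0]]
wrist_force: [0.1, -0.6, -0.1]
opening: 0.0248
grasp_force: 40.0
```

Call:
drive_tool(
  deltas=[
    {"xyz":[-0.006,0.003,0.3],"dr":[0,0,0]},
    {"xyz":[0,0,0.3],"dr":[0,0,0]},
    {"xyz":[0,0,0.2],"dr":[0,0,0]},
    {"xyz":[0,0,0.1],"dr":[0,0,0]},
    {"xyz":[0,0,0.05],"dr":[0,0,0]},
    {"xyz":[0,0,0.03],"dr":[0,0,0]},
    {"xyz":[0,0,0],"dr":[0,0,0]},
    {"xyz":[0,0,0],"dr":[0,0,0]},
  ],
)

```text
t: 36.45
ee_pos: [0.4554, 0.1735, -0.0238]
ee_rot: [[-0.997, -0.081, 0.002], [-0.081, 0.997, 0.0], [-0.002, 0.0, -1.0]]
wrist_force: [-0.1, -0.1, -0.5]
opening: 0.0249
grasp_force: 40.0
```

Call:
drive_tool(
  deltas=[
    {"xyz":[0.004,-0.003,0.012],"dr":[0,0,0]},
    {"xyz":[0,0,0.01],"dr":[0,0,0]},
    {"xyz":[0,0,0],"dr":[0,0,0]},
    {"xyz":[0,0,0],"dr":[0,0,0]},
  ],
)

```text
t: 36.85
ee_pos: [0.4545, 0.1732, -0.0266]
ee_rot: [[-0.997, -0.082, 0.001], [-0.082, 0.997, 0.0], [-0.001, 0.0, -1.0]]
wrist_force: [-1.2, -1.3, 5.2]
opening: 0.025
grasp_force: 40.0
```

Call:
drive_tool(
  deltas=[
    {"xyz":[0,0,0],"dr":[0,0,0]},
    {"xyz":[0,0,0],"dr":[0,0,0]},
    {"xyz":[0,0,0],"dr":[0,0,0]},
    {"xyz":[0,0,0],"dr":[0,0,0]},
    {"xyz":[0,0,-0.15],"dr":[0,0,0]},
    {"xyz":[0,0,-0.4],"dr":[0,0,0]},
    {"xyz":[0,0,-0.4],"dr":[0,0,0]},
  ],
  jaw=0.4,
)

```text
t: 37.55
ee_pos: [0.4531, 0.1728, 0.0872]
ee_rot: [[-0.997, -0.081, -0.003], [-0.081, 0.997, -0.001], [0.003, -0.0, -1.0]]
wrist_force: [2.0, -0.0, 1.2]
opening: 0.0366
grasp_force: 0.0
```

Call:
drive_tool(
  deltas=[
    {"xyz":[0,-0.3,0],"dr":[0,0,0]},
    {"xyz":[0,-0.4,0],"dr":[0,0,0]},
    {"xyz":[0,-0.4,0],"dr":[0,0,0]},
    {"xyz":[0,-0.4,0],"dr":[0,0,0]},
    {"xyz":[0,-0.4,0],"dr":[0,0,0]},
    {"xyz":[0,-0.4,0],"dr":[0,0,0]},
    {"xyz":[0,0,0],"dr":[0,0,0]},
    {"xyz":[0,0,0],"dr":[0,0,0]},
  ],
)

```text
t: 38.35
ee_pos: [0.4762, -0.1027, 0.0864]
ee_rot: [[-0.997, -0.078, -0.001], [-0.078, 0.997, 0.001], [0.001, 0.001, -1.0]]
wrist_force: [-0.2, 0.2, -0.1]
opening: 0.0367
grasp_force: 0.0
```

```bash
python3 - <<'E'
from h import *
im=snap('top','t5.png'); cv2.imwrite('pics/d2.png',cv2.resize(im[180:250,185:290,::-1],None,fx=7,fy=7,interpolation=2))
E
```

```text
(no output)
```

View pics/d2.png

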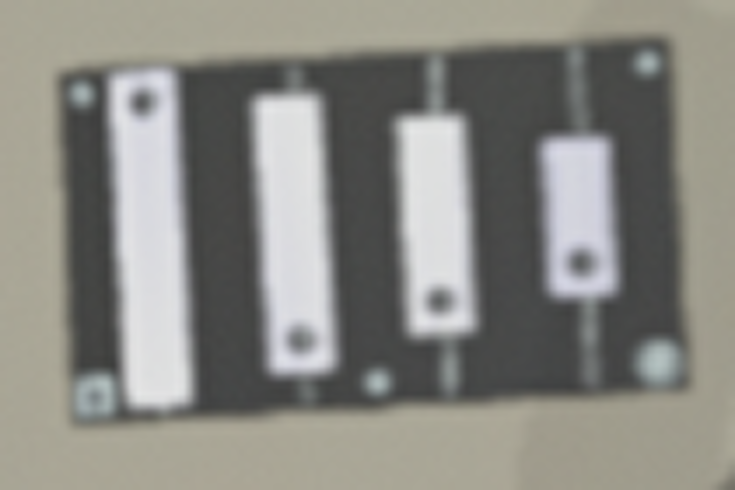

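```bash
python3 - <<'E'
from h import *
C=[(.4396,.3522),(.4440,.2922),(.4488,.2327),(.4537,.173)]
B=[[(109,72),(176,66),(193,404),(125,408)],[(252,97),(321,92),(338,370),(268,376)],[(395,118),(466,115),(477,330),(408,337)],[(540,138),(611,136),(619,293),(549,298)]]
for p,c in zip(B,C):
    w=np.array([at('top',185+(x+.5)/7-.5,180+(y+.5)/7-.5,.016)[:2] for x,y in p]);d=(w[0]+w[1]-w[2]-w[3])/2
    print(np.round((w.mean(0)-c)*1000,1),round(np.linalg.norm(d)*1e3,1),np.degrees(np.arctan2(d[1],d[0])).round(2))
E
```

```text
[1.3 0.9] 141.6 4.93
[-0.4  0.5] 117.0 5.32
[-0.3  0.7] 91.1 4.91
[-0.4  0.5] 66.5 4.62
```

```bash
python3 -c "
from rig import job_done; print(job_done())"
```

```text
the job is handed in; nothing more can be done
None
```

I laid all four bars on their lines in order of length, the 65 mm bar nearest the pin, each within about 1.5 mm of its line's centre and 1° of its direction by the top camera. The clamp bar is left about upright and the bars are released. While sliding out, the 140 mm bar or the gripper pushed the 115 mm bar partly over the desk edge; I picked it up before it fell. The job is handed in at about 38 s, with no result shown.

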